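# Stand the long scoop in the open canister

## Task

Firmly pinch the longer of the two metal scoops by the ball on its handle and lift it well clear of the bench while it still lies roughly level. In the air, ease your grip so that it swings down and hangs straight below the ball, clamp it firmly again, then lower it bowl first into the open steel canister, letting go only once the bowl is inside. Do not move the shorter scoop, and leave the canister standing.

Things in the scene. Friction and masses are not known exactly. Their poses are not given: they have to be found in the camera images.
- long_scoop_ball (a point): Centre of the 32 mm ball ending the longer scoop's handle, 24 mm above the bench; x runs level from the ball along the 12 mm handle to the bowl. Pinch level, square to x. It pivots at the pinch: stays level at 70 N a finger, starts to swing at 60 to 40 N, hangs within 15 degrees below 18 N, 5 below 8 N, drops below 2 N. Ease off in 0.25 mm steps of opening; firm to dropping may be only 2 to 4 mm.
- long_scoop_bowl (a point): Centre of the longer scoop's trough bowl (90 long, 57 wide, 39 mm high, open on top and at the far end), 130 mm from the ball's centre along x; the bowl's far edge is 175 mm from the ball's centre. z points out of the bowl. All metal, lies bowl up, 191 mm overall, 0.24 kg. Held level it puts about 0.25 N m on the wrist, hanging nearly none.
- canister: The open, lidless round steel canister, standing: 140 mm outer and 134 mm inner diameter (144 mm over the rolled rim), 110 mm high, floor 5 mm thick, 0.9 kg, loose. Origin at the centre of its underside, z up. Not the similar canister with a lid and knob farther back.
- short_scoop: The shorter scoop, same metal and ball, 116 mm long with a 60 mm bowl; origin on the bench under the bowl's centre, ball 70 mm from there towards -x. To be left alone.
Mind the look-alikes: they are no part of the job. What is shaped like the canister but green or yellow is not meant.

How it is judged (in metres and radians):
On the way, in this order (a step that is already met when the one before it is completed fails the run):
1. the long scoop is held clear of the bench, within 35 degrees of level (height (world z) of long_scoop_ball above 0.1 m and height (world z) of long_scoop_bowl above 0.06 m and angle between long_scoop_bowl's own x axis and vertical between 0.96 and 2.18 rad and contact force between the fingers and long_scoop above 1 N), for 0.3 s.
2. held loosely in the air it hangs within 15 degrees of straight down, bowl lowest (grip under 30 N a finger) (angle between long_scoop_bowl's own x axis and vertical above 2.88 rad and height (world z) of long_scoop_bowl above 0.09 m and contact force between the fingers and long_scoop between 1 and 60 N), for 0.2 s.
3. it is clamped again as it hangs (40 N a finger or more) (angle between long_scoop_bowl's own x axis and vertical above 2.88 rad and height (world z) of long_scoop_bowl above 0.09 m and contact force between the fingers and long_scoop above 80 N), for 0.2 s.
4. the bowl is lowered into the canister while still held (z of long_scoop_bowl in the frame of canister below 0.085 m and horizontal distance between long_scoop_bowl and canister below 0.06 m and contact force between the fingers and long_scoop above 1 N), for 0.1 s.
At the end, for the whole second after the job is handed in: The long scoop rests in the open canister, bowl down: bowl centre within 60 mm of the canister's axis and under 85 mm above its underside, ball more than 110 mm above the bench; the scoop is released and still, and the canister stands upright (within 0.15 rad) (z of long_scoop_bowl in the frame of canister below 0.085 m and horizontal distance between long_scoop_bowl and canister below 0.06 m and height (world z) of long_scoop_ball above 0.11 m and linear speed of long_scoop below 0.05 m/s and contact force between the fingers and long_scoop below 0.5 N and angle between canister's own z axis and vertical below 0.15 rad); the robot touches nothing.
It fails at once if the short scoop is moved by more than 30 mm (distance of short_scoop from where it was at the start of the episode above 0.03 m).
It also fails if it takes over 61 s, if anything falls off the work surface, if the arm or the gripper's body presses on something with over 40 N, if the wrist force passes 120 N, or if a joint passes its speed limit or range.

## Robot

A 6-joint arm with a two-finger parallel gripper is mounted at the origin on the work surface. World frame = base frame: x ahead of the robot, y to its left, z up, the work surface at z = 0. Lengths are in mm, angles in rad, forces in N, time in s.
With the tool pointing down it reaches from about 275 to 1000 mm from the base axis. Payload 8.4 kg.
Tool frame: the origin (TCP) lies between the finger pads; the fingertips stand r.tips_ahead ahead of it and the grasp point (between the pads) lies 6 mm ahead of it (r.tips_ahead is the distance from the TCP to the fingertips, in mm); z points along the fingers, y is the line along which they close (so a half turn about z gives the same grasp; the last joint's range is limited). The gripper opens to 85 mm and grips with 20 to 120 N. Pads are 22 mm wide; open, the fingers measure 114 mm over their backs; the gripper's body (76 mm by 85 mm) begins 54 mm behind the grasp point. The pads swing forward as they close: fully open they stand 13 mm farther back than shut.
Start: joints at [-1.319, 0.353, 1.633, -0, 1.155, -0.002], TCP at [156.926, -604.981, 256.281] pointing down, gripper open.
Joint ranges: [-2.63, 2.63], [-0.92, 2.1], [0.06, 2.66], [-1.3, 4.44], [0, 2.69], [-3.02, 3.02]. Speed limits (rad/s): [2.22, 2.22, 2.79, 3.14, 3.14, 3.14].

## Interface

Orientations are given as [roll, pitch, yaw] about the fixed x, y, z axes, in that order (R = Rz(yaw) Ry(pitch) Rx(roll)).
In Python, from rig import r gives the robot as it stands.
- The arm moves only by the tool carry_out, never from a script. Its arguments are lists of equal length, an entry for each row: "delta_pos": the shift along the tool's x, y, z in m, a list of three; "rot": the turn, a rotation vector about the tool's x, y, z in degrees, a list of three. A call has 1 to 8 rows; each row is the pose to reach, as a shift and turn from the pose commanded when the call began, along the tool's axes at that moment; what a row does not reach only later rows make up. A row lasts 1/8 s, in which the tool goes at most 62.5 mm and 10.7 degrees, less where a joint would pass 70% of its speed; a pose out of reach is approached as far as the arm can. A call with a gripper value outside its range is refused whole. "claw" is the finger opening in m, from 0 to 0.0854, set as the call begins (left out, the last holds). The fingers move at their own pace and stop on an object; "grip_force" is the grip in N (left out, the last holds). Time passes only in rows, so rows that repeat a pose let the fingers close. It gives the time, the measured TCP pose, the force, the opening and the grip force at its end, in the units of the state.
- r.sense(): the state, without advancing time (a new reading comes with each control period).
- r.grab_frame(name): name is "side" or "top" or "wrist"; returns the picture (420x560x3 uint8, blue, green, red); there is no depth.
- r.camera_info(name): a dict with "fx", "fy", "cx", "cy" (pixels), "distortion" ([k1, k2, p1, p2, k3] as OpenCV has them; the pictures are not rectified), "pose" (4x4, takes a point from camera to world coordinates); the wrist camera has in their place "hand_eye" (4x4, takes a point from camera to tool coordinates, whose origin is the TCP and whose axes are the flange's). Camera axes: x right, y down, z forward; pixel columns grow to the right and rows downward; lengths in mm; the calibration is good to about 2 mm. A picture is of the moment at which its call begins: read the wrist's pose just before it. camera_info takes no time and is no camera call.
- r.sign_off(): hands the job in; it is judged then, once.
Trained networks look in the newest picture that a camera, given by its name, has taken for a name from the list of things; names that differ only in an ending like _2 or _b are one class to them, and where a whole thing is asked for, a point or a joint stands for the part that bears it (a point fixed in the world has none). Each returns a list of dicts, best first, with "p" (0 to 1); they miss things now and then, are a little off and sometimes report something else, mostly with a low value. They report only what shows in the picture. A call takes as long as a camera call. They do not tell look-alikes from the thing itself.
- r.recognise(thing, camera): "box" ([left, top, right, bottom] in pixels, round what is visible of it).
- r.cut_out(thing, camera): "mask" (420x560 bool, what is visible of it) and "box" ([left, top, right, bottom] in pixels, round what is visible of it).
The state is a dict: "clock": time; "qpos": joint angles; "qvel": joint speeds; "joint_efforts": joint torques, N m; "eef_pos": TCP position; "tcp_rot": TCP orientation; "contact_force": force on the tool from outside, world axes, zero at the start; "wrist_torque": the same for the moment, N m; "opening": opening from 0.0 (shut) to 1.0 (fully open); "grasp_force": force on a finger pad.
Only numpy, scipy, OpenCV 4.12 (cv2) and the standard library are available. Lean on these libraries where they do the work, as an engineer would, in place of code of your own. Each camera call takes 0.05 s, during which the arm holds its last target. There are 200 camera calls.

## Working session

There is one attempt and no reset: what is moved stays moved. The work goes in short steps, Python scripts to look and compute and a tool call to move; the robot and the scene stay as the last step left them, time stands still between calls to the robot, and variables do not carry over. Pictures are saved under pics/ and viewed, at most 10 in all, crops included, and the job is handed in when it is done.

Besides the shell and the picture viewer there is one more tool, called after "Call:" in YAML: its name, and indented under it one key for each argument. carry_out: Moves the arm, as the interface text tells. Its arguments: {"type":"object","properties":{"delta_pos":{"type":"array","items":{"type":"array","items":{"type":"number"}}},"rot":{"type":"array","items":{"type":"array","items":{"type":"number"}}},"claw":{"type":"number"},"grip_force":{"type":"number"}},"required":["delta_pos","rot"]}

```bash
mkdir -p pics; ls
python3 - <<'E'
from rig import r
import cv2,numpy as np
s=r.sense();print({k:np.round(v,3).tolist() for k,v in s.items()}, r.tips_ahead)
a=r.grab_frame("top");b=r.grab_frame("side");w=r.grab_frame("wrist")
cv2.imwrite("pics/top.png",a);cv2.imwrite("pics/side.png",b);cv2.imwrite("pics/w0.png",w)
for c in("top","side"):
  print(c,{k:np.round(v,3).tolist() for k,v in r.camera_info(c).items()})
  for t in("long_scoop_ball","long_scoop_bowl","canister","short_scoop"):
    print(t,[(np.round(d["box"]).tolist(),round(d["p"],2)) for d in r.recognise(t,c)])
print({k:np.round(v,3).tolist() for k,v in r.camera_info("wrist").items()})
E
```

```text
pics
{'clock': 0.0, 'qpos': [-1.319, 0.354, 1.634, 0.0, 1.155, -0.002], 'qvel': [-0.001, -0.002, 0.001, 0.0, -0.0, -0.0], 'joint_efforts': [-0.004, -60.526, -34.208, -0.0, 0.009, 0.0], 'eef_pos': [156.79, -604.545, 255.55], 'tcp_rot': [-3.14, -0.0, 0.254], 'contact_force': [0.709, -0.14, 0.826], 'wrist_torque': [0.004, 0.029, 0.092], 'grasp_force': 0.0, 'opening': 0.998} 25.0
top {'fx': 457.568, 'fy': 457.568, 'cx': 279.117, 'cy': 210.974, 'distortion': [-0.092, 0.0, 0.0, 0.0, 0.0], 'pose': [[0.06, -0.978, 0.199, 320.835], [-0.998, -0.058, 0.018, -88.355], [-0.006, -0.2, -0.98, 1022.701], [0.0, 0.0, 0.0, 1.0]]}
long_scoop_ball [([108.0, 146.0, 144.0, 234.0], 0.67)]
long_scoop_bowl [([112.0, 147.0, 144.0, 229.0], 0.95)]
canister [([412.0, 154.0, 494.0, 225.0], 0.98), ([336.0, 135.0, 407.0, 212.0], 0.85), ([352.0, 233.0, 434.0, 303.0], 0.81)]
short_scoop [([250.0, 164.0, 279.0, 215.0], 0.72)]
side {'fx': 400.093, 'fy': 400.093, 'cx': 277.379, 'cy': 210.295, 'distortion': [-0.036, 0.0, 0.0, 0.0, 0.0], 'pose': [[-0.671, 0.556, -0.491, 960.189], [0.742, 0.511, -0.435, 313.175], [0.009, -0.655, -0.755, 752.112], [0.0, 0.0, 0.0, 1.0]]}
long_scoop_ball [([366.0, 302.0, 436.0, 382.0], 0.76)]
long_scoop_bowl [([366.0, 298.0, 436.0, 384.0], 0.96)]
canister [([209.0, 116.0, 266.0, 181.0], 0.82), ([161.0, 158.0, 228.0, 239.0], 0.75), ([121.0, 123.0, 184.0, 189.0], 0.74)]
short_scoop [([250.0, 229.0, 294.0, 277.0], 0.86)]
{'fx': 358.886, 'fy': 358.886, 'cx': 289.294, 'cy': 205.988, 'distortion': [0.025, 0.0, 0.0, 0.0, 0.0], 'hand_eye': [[-0.001, -0.947, -0.322, 81.997], [1.0, -0.001, 0.001, -0.916], [-0.001, -0.322, 0.947, -117.684], [0.0, 0.0, 0.0, 1.0]]}
```

View pics/top.png

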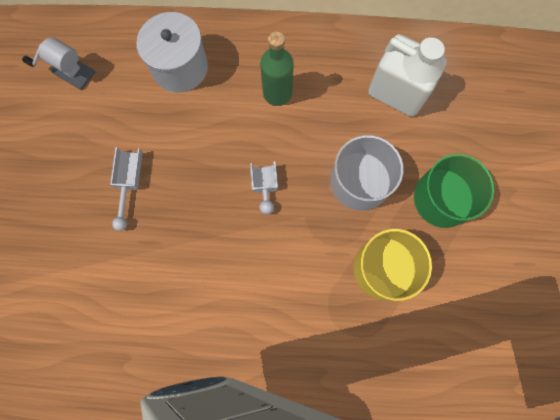

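View pics/side.png

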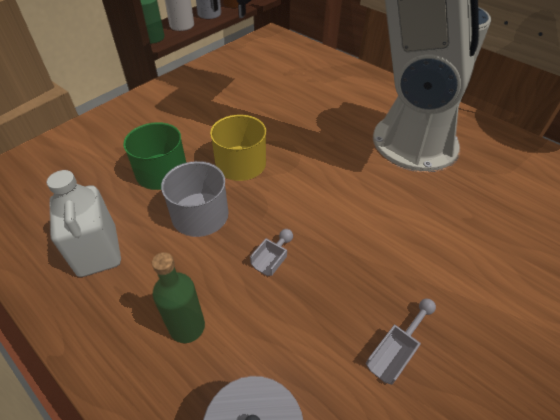

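The long scoop's ball could be confused with two things in the top view: the long scoop's own ball at (120,224), with the longer bowl and handle, and the short scoop's ball at (267,207). I take (120,224). For the canister, the open steel one is at (367,173). The lidded one (172,50), green (453,190) and yellow (393,265) are not meant.

```bash
cat > h.py <<'E'
import cv2,numpy as np
from rig import r
from scipy.optimize import least_squares
def cam(n,T=None):
    c=r.camera_info(n);K=np.array([[c["fx"],0,c["cx"]],[0,c["fy"],c["cy"]],[0,0,1.]])
    P=np.array(c["pose"]) if "pose" in c else T@np.array(c["hand_eye"])
    return K,np.array(c["distortion"],float),P
def proj(c,X):
    K,d,P=c;Ri=P[:3,:3].T
    return cv2.projectPoints(np.atleast_2d(X).astype(float),cv2.Rodrigues(Ri)[0],-Ri@P[:3,3],K,d)[0][:,0]
def ray(c,uv):
    K,d,P=c;q=cv2.undistortPoints(np.array([[uv]],float),K,d)[0,0]
    return P[:3,3],P[:3,:3]@np.r_[q,1]
def onz(c,uv,z):
    o,v=ray(c,uv);return o+v*(z-o[2])/v[2]
def tri(cs,uvs,x0):
    return least_squares(lambda X:np.concatenate([proj(c,X)[0]-u for c,u in zip(cs,uvs)]),x0)
def tool():
    s=r.sense();T=np.eye(4);a,b,g=s["tcp_rot"]
    from scipy.spatial.transform import Rotation as R
    T[:3,:3]=R.from_euler("xyz",[a,b,g]).as_matrix();T[:3,3]=s["eef_pos"];return T
E
python3 - <<'E'
from h import *
ct,cs=cam("top"),cam("side")
r.grab_frame("top");mt=r.cut_out("canister","top");r.grab_frame("side");ms=r.cut_out("canister","side")
pick=lambda L,p:[d for d in L if d["mask"][p[1],p[0]]]
a=pick(mt,(367,173));b=pick(ms,(195,205));print([m["box"] for m in a+b])
th=np.linspace(0,2*np.pi,60);circ=np.c_[np.cos(th),np.sin(th),0*th]
def bx(c,p):
    X=np.r_[circ*72+[p[0],p[1],p[2]],circ*70+[p[0],p[1],0]];q=proj(c,X);return np.r_[q.min(0),q.max(0)]
f=lambda p:np.r_[bx(ct,p)-a[0]["box"],bx(cs,p)-b[0]["box"]]
s=least_squares(f,[350,-300,110],loss="soft_l1");print("can",s.x.round(1),f(s.x).round(1))
r.grab_frame("top")
for nm,ut,us in(("ball",(120,224),(428,306)),("shortball",(267,207),(286,235))):
    q=tri((ct,cs),(ut,us),[300,200,24]);print(nm,q.x.round(1),q.fun.round(1),onz(ct,ut,24).round(1),onz(cs,us,24).round(1))
for nm,p,u in(("top",[(112,148),(141,150),(139,188),(113,186)],0),):
    print("bowl corners z40",[onz(ct,x,40).round(0).tolist() for x in p])
A=cv2.imread("pics/top.png")[135:240,90:165];B=cv2.imread("pics/side.png")[290:390,355:445]
cv2.imwrite("pics/crop.png",np.hstack([cv2.resize(A,(400,560)),cv2.resize(B,(400,560))]))
E
```

```text
[[335.7, 132.7, 403.5, 207.9], [161.2, 160.0, 225.3, 238.1]]
can [ 615.  -254.8  111.6] [-4.7 -0.3  0.9  0.9 -3.   1.   0.8 -0.8]
ball [472.  287.4  23.5] [-1.1  0.4 -1.  -0. ] [472.9 284.9  24. ] [471. 289.  24.]
shortball [530.4 -41.5  25.1] [-0.4  0.2 -0.5 -0.1] [531.3 -42.4  24. ] [529.2 -41.1  24. ]
bowl corners z40 [[645.0, 321.0, 40.0], [644.0, 253.0, 40.0], [554.0, 246.0, 40.0], [556.0, 306.0, 40.0]]
```

View pics/crop.png

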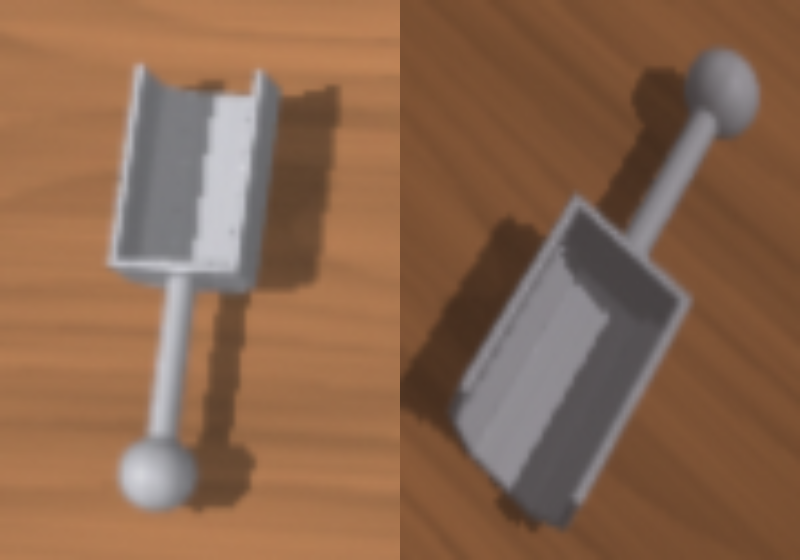

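The crop confirms the longer scoop, with the ball at top-view pixel (119.4,224) and a slim handle running into a long bowl. I'll work out the hover move next.

```bash
cat >> h.py <<'E'
from scipy.spatial.transform import Rotation as R
def goto(p,yaw,T=None):
    T=tool() if T is None else T
    G=R.from_euler("xyz",[np.pi,0,yaw]).as_matrix()
    print("dpos m",(T[:3,:3].T@(np.array(p)-T[:3,3])/1e3).round(4),"rot deg",R.from_matrix(T[:3,:3].T@G).as_rotvec(degrees=True).round(2))
E
python3 - <<'E'
from h import *
ct=cam("top")
b,j=onz(ct,(119.4,224.1),24),onz(ct,(123.75,186.6),24)
n,f=onz(ct,(122.8,185),40),onz(ct,(127.1,148.1),40)
print(b,j,n,f,np.arctan2(*(j-b)[1::-1]),np.arctan2(*(f-n)[1::-1]))
goto([472,287,150],np.arctan2(*(j-b)[1::-1]))
E
```

```text
[472.62311003 286.22713906  24.        ] [559.55759654 287.51325844  24.        ] [559.30339032 284.1693984   40.        ] [646.61671056 285.94869092  40.        ] 0.014793042680982584 0.020375428122885144
dpos m [ 0.5289 -0.7843  0.1063] rot deg [ 0.  -0.  13.7]
```

Call:
carry_out:
  delta_pos:
    - [0.04, -0.05, 0]
    - [0.08, -0.1, 0]
    - [0.11, -0.15, 0]
    - [0.14, -0.2, 0]
    - [0.17, -0.25, 0]
    - [0.2, -0.3, 0]
    - [0.24, -0.35, 0]
    - [0.27, -0.4, 0]
  rot:
    - [0, 0, 2]
    - [0, 0, 4]
    - [0, 0, 6]
    - [0, 0, 8]
    - [0, 0, 10]
    - [0, 0, 12]
    - [0, 0, 13.6]
    - [0, 0, 13.6]
  claw: 0.075
  grip_force: 120

```text
clock: 1.8
eef_pos: [318.6, -148.4, 256.8]
tcp_rot: [3.141, -0.002, 0.015]
contact_force: [1.3, 0.4, -0.2]
opening: 0.878
grasp_force: 0.0
```

```bash
python3 -c "
from h import *
print(r.sense()['qpos']);goto([472,287,150],.017)"
```

```text
[-4.40394468e-01 -1.01242786e-01  2.16314251e+00  1.86231128e-04
  1.07782161e+00  1.11485223e+00]
dpos m [ 0.1599 -0.4331  0.1068] rot deg [ 0.04 -0.1  -0.09]
```

Call:
carry_out:
  delta_pos:
    - [0.02, -0.055, 0.01]
    - [0.04, -0.11, 0.02]
    - [0.06, -0.165, 0.03]
    - [0.08, -0.22, 0.045]
    - [0.1, -0.275, 0.06]
    - [0.12, -0.33, 0.075]
    - [0.14, -0.385, 0.09]
    - [0.1583, -0.434, 0.106]
  rot:
    - [0, 0, 0]
    - [0, 0, 0]
    - [0, 0, 0]
    - [0, 0, 0]
    - [0, 0, 0]
    - [0, 0, 0]
    - [0, 0, 0]
    - [0, 0, 0]

```text
clock: 2.8
eef_pos: [469.6, 288.9, 149.9]
tcp_rot: [-3.141, -0.001, 0.017]
contact_force: [0.1, -0.2, -0.1]
opening: 0.877
grasp_force: 0.0
```

Call:
carry_out:
  delta_pos:
    - [0, 0, 0]
    - [0, 0, 0]
  rot:
    - [0, 0, 0]
    - [0, 0, 0]

```text
clock: 3.05
eef_pos: [468.5, 286.2, 150.0]
tcp_rot: [3.141, 0.001, 0.017]
contact_force: [0.6, 0.1, -0.1]
opening: 0.877
grasp_force: 0.0
```

Run:
```python
from h import *
T=tool();w=r.grab_frame("wrist");c=cam("wrist",T)
print(T[:3,3],[(np.round(d["box"]).tolist(),round(d["p"],2)) for d in r.recognise("long_scoop_ball","wrist")])
print("expected ball px",proj(c,[472,287,24]),proj(c,[560,288,24]))
cv2.imwrite("pics/w1.png",w);print(r.sense()['clock'])
```

```text
[468.46613943 286.21845948 150.02159088] [([240.0, 0.0, 341.0, 222.0], 0.63)]
expected ball px [[288.94243975 199.87600732]] [[289.62164015  67.18106416]]
3.15
```

View pics/w1.png

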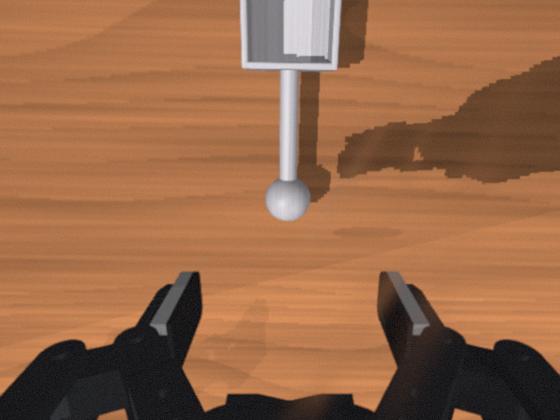

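The ball shows at (288,200), against a predicted (289,200), with the handle running straight up the picture. I'll descend and grasp.

Call:
carry_out:
  delta_pos:
    - [0.0037, -0.0006, 0.03]
    - [0.0037, -0.0006, 0.06]
    - [0.0037, -0.0006, 0.09]
    - [0.0037, -0.0006, 0.105]
    - [0.0037, -0.0006, 0.115]
    - [0.0037, -0.0006, 0.1195]
    - [0.0037, -0.0006, 0.1195]
    - [0.0037, -0.0006, 0.1195]
  rot:
    - [0, 0, 0]
    - [0, 0, 0]
    - [0, 0, 0]
    - [0, 0, 0]
    - [0, 0, 0]
    - [0, 0, 0]
    - [0, 0, 0]
    - [0, 0, 0]

```text
clock: 4.15
eef_pos: [473.1, 287.5, 31.4]
tcp_rot: [-3.141, -0.001, 0.016]
contact_force: [-0.9, -0.1, 0.6]
opening: 0.878
grasp_force: 0.0
```

Call:
carry_out:
  delta_pos:
    - [0, 0, 0]
    - [0, 0, 0]
    - [0, 0, 0]
    - [0, 0, 0]
    - [0, 0, 0]
    - [0, 0, 0]
    - [0, 0, 0]
    - [0, 0, 0]
  rot:
    - [0, 0, 0]
    - [0, 0, 0]
    - [0, 0, 0]
    - [0, 0, 0]
    - [0, 0, 0]
    - [0, 0, 0]
    - [0, 0, 0]
    - [0, 0, 0]
  claw: 0.02
  grip_force: 120

```text
clock: 5.15
eef_pos: [472.6, 287.2, 30.8]
tcp_rot: [3.142, 0.0, 0.016]
contact_force: [-0.6, 0.8, 1.2]
opening: 0.319
grasp_force: 118.1
```

Call:
carry_out:
  delta_pos:
    - [0, 0, -0.01]
    - [0, 0, -0.03]
    - [0, 0, -0.06]
    - [0, 0, -0.1]
    - [0, 0, -0.14]
    - [0, 0, -0.18]
    - [0, 0, -0.22]
    - [0, 0, -0.25]
  rot:
    - [0, 0, 0]
    - [0, 0, 0]
    - [0, 0, 0]
    - [0, 0, 0]
    - [0, 0, 0]
    - [0, 0, 0]
    - [0, 0, 0]
    - [0, 0, 0]

```text
clock: 6.15
eef_pos: [472.5, 287.0, 283.0]
tcp_rot: [-3.141, -0.001, 0.016]
contact_force: [0.7, 0.7, -3.4]
opening: 0.32
grasp_force: 118.4
```

Call:
carry_out:
  delta_pos:
    - [0, 0, -0.03]
    - [0, 0, -0.05]
    - [0, 0, -0.05]
    - [0, 0, -0.05]
    - [0, 0, -0.05]
  rot:
    - [0, 0, 0]
    - [0, 0, 0]
    - [0, 0, 0]
    - [0, 0, 0]
    - [0, 0, 0]

```text
clock: 6.78
eef_pos: [472.1, 286.8, 329.6]
tcp_rot: [3.141, 0.002, 0.016]
contact_force: [0.2, -0.4, -2.7]
opening: 0.323
grasp_force: 118.4
```

Run:
```python
from h import *
s=r.sense();print(s['wrist_torque'],s['contact_force'],s['grasp_force'],s['opening']*85.4,s['clock'],s['eef_pos'])
w=r.grab_frame("wrist");t=r.grab_frame("side")
cv2.imwrite("pics/w2.png",np.hstack([cv2.resize(w,(400,300)),cv2.resize(t,(400,300))]))
```

```text
[-0.04572097  0.2772522  -0.03860309] [ 0.16579801 -0.35704742 -2.73588954] 118.38087916374207 27.555676191983043 6.775 [472.10970708 286.84823323 329.56769784]
```

View pics/w2.png

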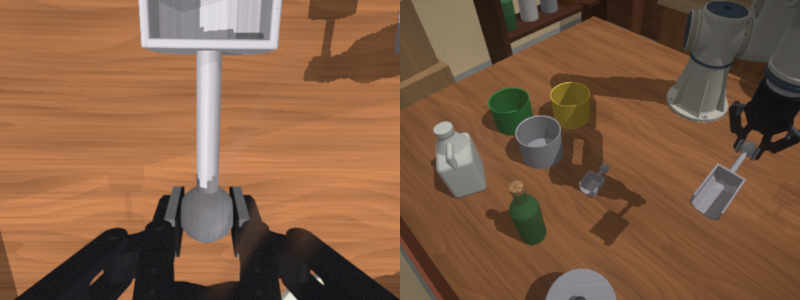

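It holds level. The left picture shows the ball centred between the pads at (207,215), with the bowl straight ahead. Now I'll ease the grip.

Call:
carry_out:
  delta_pos:
    - [0, 0, 0]
    - [0, 0, 0]
  rot:
    - [0, 0, 0]
    - [0, 0, 0]
  claw: 0.0275

```text
clock: 7.12
eef_pos: [472.6, 287.2, 330.6]
tcp_rot: [3.141, 0.0, 0.016]
contact_force: [0.8, -0.0, -2.5]
opening: 0.331
grasp_force: 105.3
```

Call:
carry_out:
  delta_pos:
    - [0, 0, 0]
    - [0, 0, 0]
  rot:
    - [0, 0, 0]
    - [0, 0, 0]
  claw: 0.02775

```text
clock: 7.38
eef_pos: [472.7, 287.2, 330.8]
tcp_rot: [-3.142, -0.0, 0.016]
contact_force: [-0.2, -0.1, -3.2]
opening: 0.328
grasp_force: 96.9
```

Call:
carry_out:
  delta_pos:
    - [0, 0, 0]
    - [0, 0, 0]
  rot:
    - [0, 0, 0]
    - [0, 0, 0]
  claw: 0.028

```text
clock: 7.62
eef_pos: [472.7, 287.2, 330.8]
tcp_rot: [-3.142, -0.0, 0.016]
contact_force: [-0.4, -0.5, -2.5]
opening: 0.333
grasp_force: 88.8
```

Call:
carry_out:
  delta_pos:
    - [0, 0, 0]
    - [0, 0, 0]
  rot:
    - [0, 0, 0]
    - [0, 0, 0]
  claw: 0.02825

```text
clock: 7.88
eef_pos: [472.7, 287.2, 330.8]
tcp_rot: [-3.142, -0.0, 0.016]
contact_force: [-0.1, 0.3, -3.4]
opening: 0.334
grasp_force: 80.8
```

Call:
carry_out:
  delta_pos:
    - [0, 0, 0]
    - [0, 0, 0]
  rot:
    - [0, 0, 0]
    - [0, 0, 0]
  claw: 0.0285

```text
clock: 8.12
eef_pos: [472.7, 287.2, 330.8]
tcp_rot: [3.142, 0.0, 0.016]
contact_force: [0.3, -0.5, -2.4]
opening: 0.339
grasp_force: 73.0
```

Call:
carry_out:
  delta_pos:
    - [0, 0, 0]
    - [0, 0, 0]
  rot:
    - [0, 0, 0]
    - [0, 0, 0]
  claw: 0.02875

```text
clock: 8.38
eef_pos: [472.7, 287.2, 330.8]
tcp_rot: [-3.142, 0.0, 0.016]
contact_force: [-0.2, -0.5, -2.0]
opening: 0.335
grasp_force: 65.3
```

Call:
carry_out:
  delta_pos:
    - [0, 0, 0]
    - [0, 0, 0]
  rot:
    - [0, 0, 0]
    - [0, 0, 0]
  claw: 0.029

```text
clock: 8.62
eef_pos: [472.7, 287.2, 330.8]
tcp_rot: [3.142, 0.0, 0.016]
contact_force: [0.3, -0.4, -3.0]
opening: 0.341
grasp_force: 57.9
```

Call:
carry_out:
  delta_pos:
    - [0, 0, 0]
    - [0, 0, 0]
    - [0, 0, 0]
  rot:
    - [0, 0, 0]
    - [0, 0, 0]
    - [0, 0, 0]
  claw: 0.02925

```text
clock: 9.0
eef_pos: [472.7, 287.2, 330.8]
tcp_rot: [-3.142, 0.0, 0.016]
contact_force: [-0.7, 0.1, -2.1]
opening: 0.345
grasp_force: 50.8
```

Call:
carry_out:
  delta_pos:
    - [0, 0, 0]
    - [0, 0, 0]
    - [0, 0, 0]
  rot:
    - [0, 0, 0]
    - [0, 0, 0]
    - [0, 0, 0]
  claw: 0.0295

```text
clock: 9.38
eef_pos: [472.6, 287.2, 330.8]
tcp_rot: [3.142, 0.0, 0.016]
contact_force: [0.1, 0.3, -2.7]
opening: 0.345
grasp_force: 42.8
```

Call:
carry_out:
  delta_pos:
    - [0, 0, 0]
    - [0, 0, 0]
    - [0, 0, 0]
  rot:
    - [0, 0, 0]
    - [0, 0, 0]
    - [0, 0, 0]
  claw: 0.02975

```text
clock: 9.75
eef_pos: [472.8, 287.3, 330.9]
tcp_rot: [-3.141, -0.0, 0.016]
contact_force: [0.0, -0.5, -0.9]
opening: 0.351
grasp_force: 36.2
```

Call:
carry_out:
  delta_pos:
    - [0, 0, 0]
    - [0, 0, 0]
    - [0, 0, 0]
  rot:
    - [0, 0, 0]
    - [0, 0, 0]
    - [0, 0, 0]
  claw: 0.03

```text
clock: 10.12
eef_pos: [472.7, 287.2, 330.8]
tcp_rot: [-3.142, -0.0, 0.016]
contact_force: [0.7, 0.4, -2.2]
opening: 0.353
grasp_force: 30.0
```

Call:
carry_out:
  delta_pos:
    - [0, 0, 0]
    - [0, 0, 0]
    - [0, 0, 0]
  rot:
    - [0, 0, 0]
    - [0, 0, 0]
    - [0, 0, 0]
  claw: 0.03025

```text
clock: 10.5
eef_pos: [472.7, 287.2, 330.8]
tcp_rot: [-3.142, -0.0, 0.016]
contact_force: [-0.4, 0.6, -1.9]
opening: 0.354
grasp_force: 24.3
```

Call:
carry_out:
  delta_pos:
    - [0, 0, 0]
    - [0, 0, 0]
    - [0, 0, 0]
  rot:
    - [0, 0, 0]
    - [0, 0, 0]
    - [0, 0, 0]
  claw: 0.0305

```text
clock: 10.88
eef_pos: [472.6, 287.2, 330.7]
tcp_rot: [3.142, 0.0, 0.016]
contact_force: [-0.4, -0.4, -2.5]
opening: 0.361
grasp_force: 18.9
```

Call:
carry_out:
  delta_pos:
    - [0, 0, 0]
    - [0, 0, 0]
    - [0, 0, 0]
    - [0, 0, 0]
  rot:
    - [0, 0, 0]
    - [0, 0, 0]
    - [0, 0, 0]
    - [0, 0, 0]
  claw: 0.0307

```text
clock: 11.38
eef_pos: [472.7, 287.2, 330.8]
tcp_rot: [-3.142, 0.0, 0.016]
contact_force: [-0.2, -0.2, -2.8]
opening: 0.361
grasp_force: 14.9
```

Call:
carry_out:
  delta_pos:
    - [0, 0, 0]
    - [0, 0, 0]
    - [0, 0, 0]
    - [0, 0, 0]
  rot:
    - [0, 0, 0]
    - [0, 0, 0]
    - [0, 0, 0]
    - [0, 0, 0]
  claw: 0.0309

```text
clock: 11.88
eef_pos: [472.7, 287.2, 330.8]
tcp_rot: [-3.142, -0.0, 0.016]
contact_force: [-0.1, -0.6, -2.1]
opening: 0.361
grasp_force: 11.3
```

Call:
carry_out:
  delta_pos:
    - [0, 0, 0]
    - [0, 0, 0]
    - [0, 0, 0]
    - [0, 0, 0]
  rot:
    - [0, 0, 0]
    - [0, 0, 0]
    - [0, 0, 0]
    - [0, 0, 0]
  claw: 0.0311

```text
clock: 12.38
eef_pos: [472.7, 287.2, 330.8]
tcp_rot: [3.142, 0.0, 0.016]
contact_force: [-1.2, -0.1, -2.3]
opening: 0.367
grasp_force: 8.0
```

Run:
```python
from h import *
s=r.sense();print(s['wrist_torque'],s['contact_force'],s['grasp_force'],s['clock'])
w=r.grab_frame("wrist");t=r.grab_frame("side")
cv2.imwrite("pics/w3.png",np.hstack([cv2.resize(w,(400,300)),cv2.resize(t[0:300,360:560],(400,600))[:300] if 0 else cv2.resize(t[20:320,160:560],(400,300))]))
```

```text
[-0.02614198  0.00313893  0.00797765] [-1.21154664 -0.05091072 -2.26183306] 8.02665039896965 12.375
```

View pics/w3.png

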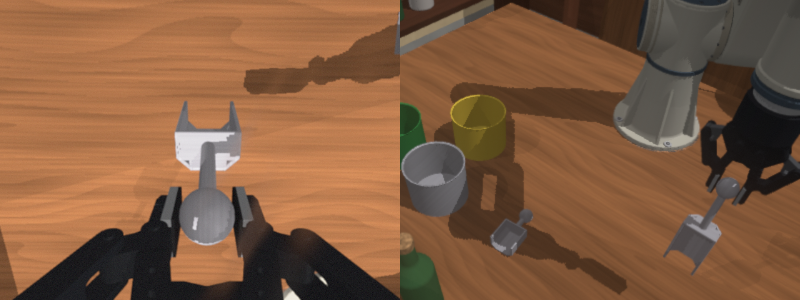

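It hangs: the wrist moment is about zero, and the left picture shows the bowl below the ball around (208,145). Now I'll clamp firmly.

Call:
carry_out:
  delta_pos:
    - [0, 0, 0]
    - [0, 0, 0]
    - [0, 0, 0]
    - [0, 0, 0]
    - [0, 0, 0]
    - [0, 0, 0]
  rot:
    - [0, 0, 0]
    - [0, 0, 0]
    - [0, 0, 0]
    - [0, 0, 0]
    - [0, 0, 0]
    - [0, 0, 0]
  claw: 0.02

```text
clock: 13.22
eef_pos: [472.7, 287.2, 330.8]
tcp_rot: [3.142, 0.0, 0.016]
contact_force: [0.2, -0.6, -2.7]
opening: 0.322
grasp_force: 118.3
```

Run:
```python
from h import *
s=r.sense();print(s['wrist_torque'],s['grasp_force'],s['clock'],s['qpos'])
goto([560,-190,330],.016)
# refined canister rim: ellipse of bright rim from fresh masks, top view with arm away
ct,cs=cam("top"),cam("side")
r.grab_frame("top")
for d in r.cut_out("canister","top"): print(d["box"],d["p"],d["mask"][173,367])
```

```text
[ 0.01806773  0.03746145 -0.03403256] 118.31841945648193 13.225 [ 5.43273568e-01  1.75951951e-01  1.70120109e+00 -1.57385534e-05
  1.26448019e+00  2.09763335e+00]
dpos m [0.0795 0.4786 0.0008] rot deg [0.   0.   0.03]
[412.6, 154.6, 494.7, 227.4] 0.86 False
[352.2, 232.9, 432.3, 300.4] 0.6 False
```

Call:
carry_out:
  delta_pos:
    - [0.005, 0.02, 0]
    - [0.015, 0.06, 0]
    - [0.022, 0.11, 0]
    - [0.03, 0.16, 0]
    - [0.04, 0.21, 0]
    - [0.048, 0.26, 0]
    - [0.056, 0.31, 0]
    - [0.064, 0.36, 0]
  rot:
    - [0, 0, 0]
    - [0, 0, 0]
    - [0, 0, 0]
    - [0, 0, 0]
    - [0, 0, 0]
    - [0, 0, 0]
    - [0, 0, 0]
    - [0, 0, 0]

```text
clock: 14.32
eef_pos: [542.3, -74.4, 331.0]
tcp_rot: [3.141, -0.0, 0.016]
contact_force: [0.0, -0.4, -2.0]
opening: 0.32
grasp_force: 118.7
```

Call:
carry_out:
  delta_pos:
    - [0.008, 0.045, 0]
    - [0.014, 0.085, 0]
    - [0.016, 0.11, 0]
    - [0.016, 0.12, 0]
    - [0.016, 0.12, 0]
    - [0.016, 0.12, 0]
  rot:
    - [0, 0, 0]
    - [0, 0, 0]
    - [0, 0, 0]
    - [0, 0, 0]
    - [0, 0, 0]
    - [0, 0, 0]

```text
clock: 15.08
eef_pos: [560.3, -190.6, 330.8]
tcp_rot: [-3.141, 0.0, 0.017]
contact_force: [0.4, 0.1, -3.9]
opening: 0.324
grasp_force: 118.8
```

Run:
```python
from h import *
T=tool();w=r.grab_frame("wrist");c=cam("wrist",T);print(T[:3,3])
th=np.linspace(0,2*np.pi,80)
v=w.copy()
for x,col,z in(([615,-255],(0,0,255),110),):
    q=proj(c,np.c_[x[0]+70*np.cos(th),x[1]+70*np.sin(th),z+0*th]);cv2.polylines(v,[q.astype(np.int32)],True,col,1)
for d in r.cut_out("canister","wrist"): print(d["box"],d["p"])
cv2.imwrite("pics/w4.png",np.hstack([w,v])[:, :]) if 0 else cv2.imwrite("pics/w4.png",v); cv2.imwrite("pics/w4raw.png",w)
```

```text
[ 560.33975869 -190.63760242  330.80656573]
[283.5, 36.8, 437.2, 195.6] 0.78
[325.3, 218.3, 460.4, 331.8] 0.63
[441.1, 76.9, 558.8, 226.1] 0.56
```

View pics/w4.png

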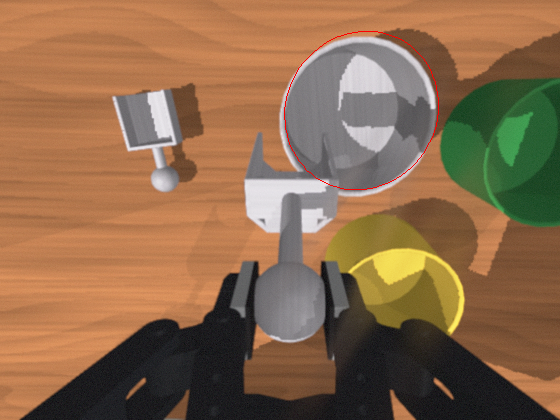

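The red circle is the predicted rim; the actual rim centre is about (358,116), against a drawn (361,112). That puts the canister at about (611,-252). The scoop hangs ready. I'll lower it slightly to the robot's side of the axis so that it settles near the wall.

Call:
carry_out:
  delta_pos:
    - [0.007, 0.02, 0]
    - [0.014, 0.045, 0]
    - [0.0197, 0.0605, 0]
    - [0.0197, 0.0605, 0]
    - [0.0197, 0.0605, 0]
    - [0.0197, 0.0605, 0.02]
    - [0.0197, 0.0605, 0.04]
    - [0.0197, 0.0605, 0.06]
  rot:
    - [0, 0, 0]
    - [0, 0, 0]
    - [0, 0, 0]
    - [0, 0, 0]
    - [0, 0, 0]
    - [0, 0, 0]
    - [0, 0, 0]
    - [0, 0, 0]

```text
clock: 16.18
eef_pos: [581.1, -250.9, 270.3]
tcp_rot: [-3.141, -0.0, 0.017]
contact_force: [-0.6, -0.5, -1.8]
opening: 0.321
grasp_force: 119.0
```

Run:
```python
from h import *
s=r.sense();print(s['contact_force'],s['wrist_torque'],s['eef_pos'])
w=r.grab_frame("wrist");t=r.grab_frame("side")
cv2.imwrite("pics/w5.png",np.hstack([cv2.resize(w,(400,300)),cv2.resize(t[70:270,80:347],(400,300))]))
```

```text
[-0.61418558 -0.5198712  -1.79781993] [-0.02963595  0.01640882 -0.00622098] [ 581.0790317  -250.92992367  270.34589485]
```

View pics/w5.png

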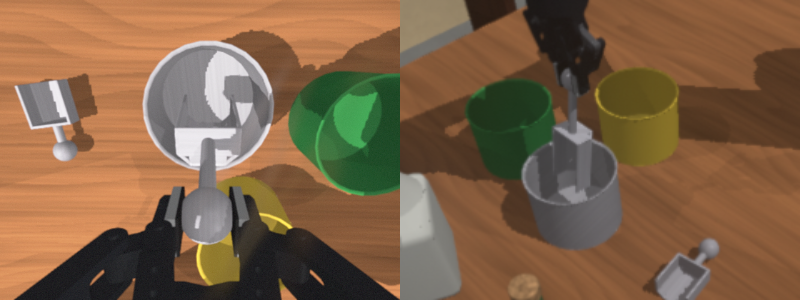

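The bowl end is inside the rim: the bowl is at (208,145) in the left picture and the rim circle is around (208,105). I'll go on lowering.

Call:
carry_out:
  delta_pos:
    - [0.004, 0, 0.015]
    - [0.004, 0, 0.03]
    - [0.004, 0, 0.045]
    - [0.004, 0, 0.06]
    - [0.004, 0, 0.07]
    - [0.004, 0, 0.077]
    - [0.004, 0, 0.08]
    - [0.004, 0, 0.08]
  rot:
    - [0, 0, 0]
    - [0, 0, 0]
    - [0, 0, 0]
    - [0, 0, 0]
    - [0, 0, 0]
    - [0, 0, 0]
    - [0, 0, 0]
    - [0, 0, 0]

```text
clock: 17.27
eef_pos: [585.6, -251.6, 191.2]
tcp_rot: [3.141, -0.001, 0.016]
contact_force: [0.0, 0.9, -1.3]
opening: 0.323
grasp_force: 119.4
```

Call:
carry_out:
  delta_pos:
    - [0, 0, 0]
    - [0, 0, 0.001]
    - [0, 0, 0.002]
    - [0, 0, 0.002]
  rot:
    - [0, 0, 0]
    - [0, 0, 0]
    - [0, 0, 0]
    - [0, 0, 0]

```text
clock: 17.77
eef_pos: [586.5, -251.9, 190.9]
tcp_rot: [3.14, -0.003, 0.016]
contact_force: [-0.8, 0.8, 11.0]
opening: 0.319
grasp_force: 120.5
```

Call:
carry_out:
  delta_pos:
    - [0, 0, -0.0015]
    - [0, 0, -0.0015]
  rot:
    - [0, 0, 0]
    - [0, 0, 0]

```text
clock: 18.02
eef_pos: [585.6, -251.8, 190.9]
tcp_rot: [3.141, -0.001, 0.016]
contact_force: [-0.7, -0.6, 5.3]
opening: 0.326
grasp_force: 119.6
```

Call:
carry_out:
  delta_pos:
    - [0, 0, 0]
    - [0, 0, 0]
    - [0, 0, 0]
  rot:
    - [0, 0, 0]
    - [0, 0, 0]
    - [0, 0, 0]
  claw: 0.034

```text
clock: 18.4
eef_pos: [585.2, -251.5, 190.0]
tcp_rot: [-3.141, 0.0, 0.016]
contact_force: [0.6, 0.3, -0.2]
opening: 0.401
grasp_force: 0.0
```

Call:
carry_out:
  delta_pos:
    - [0, 0, 0]
    - [0, 0, 0]
    - [0, 0, 0]
    - [0, 0, 0]
    - [0, 0, 0]
    - [0, 0, 0]
  rot:
    - [0, 0, 0]
    - [0, 0, 0]
    - [0, 0, 0]
    - [0, 0, 0]
    - [0, 0, 0]
    - [0, 0, 0]
  claw: 0.075

```text
clock: 19.15
eef_pos: [585.2, -251.5, 190.3]
tcp_rot: [-3.142, 0.0, 0.016]
contact_force: [-0.2, -0.8, 0.3]
opening: 0.881
grasp_force: 0.0
```

Run:
```python
from h import *
w=r.grab_frame("wrist");t=r.grab_frame("side")
cv2.imwrite("pics/w6.png",np.hstack([cv2.resize(w,(400,300)),cv2.resize(t[70:270,80:347],(400,300))]))
```

```text
(no output)
```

View pics/w6.png

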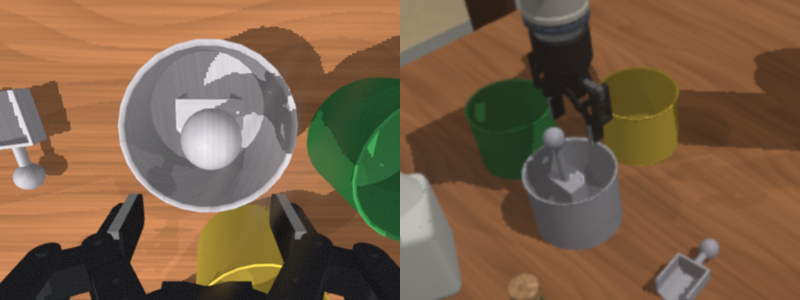

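The scoop is released and stands in the canister, with the ball at (210,138) in the left picture, clear of the fingers. I'll retreat straight up.

Call:
carry_out:
  delta_pos:
    - [0, 0, -0.01]
    - [0, 0, -0.03]
    - [0, 0, -0.06]
    - [0, 0, -0.1]
    - [0, 0, -0.14]
    - [0, 0, -0.17]
    - [0, 0, -0.17]
    - [0, 0, -0.17]
  rot:
    - [0, 0, 0]
    - [0, 0, 0]
    - [0, 0, 0]
    - [0, 0, 0]
    - [0, 0, 0]
    - [0, 0, 0]
    - [0, 0, 0]
    - [0, 0, 0]

```text
clock: 20.25
eef_pos: [585.0, -251.4, 360.6]
tcp_rot: [3.141, -0.0, 0.016]
contact_force: [-0.7, -0.3, -0.3]
opening: 0.879
grasp_force: 0.0
```

Run:
```python
from h import *
T=tool();w=r.grab_frame("wrist");t=r.grab_frame("side")
cv2.imwrite("pics/w7.png",np.hstack([cv2.resize(w,(400,300)),cv2.resize(t[70:270,80:347],(400,300))]))
# ball by bright circle near: side pixel & wrist pixel
c=cam("wrist",T);cs=cam("side")
print(proj(c,[[620,-251,150],[611,-252,110]]),proj(cs,[[620,-251,150],[611,-252,110]]))
```

```text
[[289.9724708  138.53300003]
 [290.70077999 141.81317897]] [[187.25669953 172.11572949]
 [192.90888752 182.75292865]]
```

View pics/w7.png

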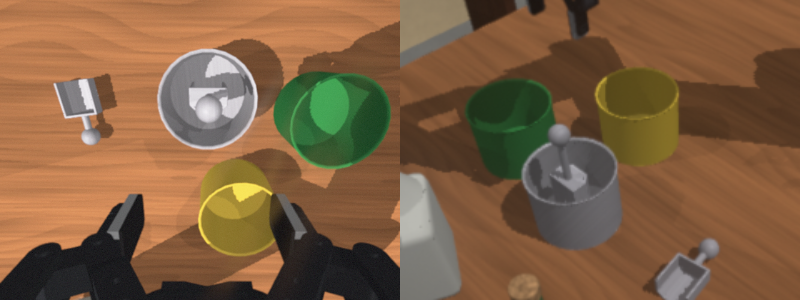

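Call:
carry_out:
  delta_pos:
    - [0, 0, 0]
    - [0, 0, 0]
    - [0, 0, 0]
    - [0, 0, 0]
    - [0, 0, 0]
    - [0, 0, 0]
    - [0, 0, 0]
    - [0, 0, 0]
  rot:
    - [0, 0, 0]
    - [0, 0, 0]
    - [0, 0, 0]
    - [0, 0, 0]
    - [0, 0, 0]
    - [0, 0, 0]
    - [0, 0, 0]
    - [0, 0, 0]

```text
clock: 21.35
eef_pos: [585.3, -251.5, 360.3]
tcp_rot: [-3.142, -0.0, 0.016]
contact_force: [0.4, 0.0, 0.3]
opening: 0.881
grasp_force: 0.0
```

Run:
```python
from h import *
T=tool();c=cam("wrist",T);cs=cam("side")
w=r.grab_frame("wrist");t=r.grab_frame("side")
q=tri((c,cs),((291,151),(186,158.7)),[600,-250,150]);print(q.x,q.fun)
old=cv2.imread("pics/w7.png")
new=np.hstack([cv2.resize(w,(400,300)),cv2.resize(t[70:270,80:347],(400,300))])
cv2.imwrite("pics/w8.png",new)
d=cv2.absdiff(old,new).max(2);print([(d[:,s]>40).sum() for s in(slice(0,400),slice(400,800))], (d[60:150,150:260]>40).sum(),r.sense()["contact_force"])
```

```text
[ 615.23110546 -251.94185001  185.14234489] [ 0.01415694 -0.03114539  0.08070282 -0.03592436]
[np.int64(203), np.int64(0)] 201 [ 0.0289081  -0.57204942  0.43732983]
```

Call:
carry_out:
  delta_pos:
    - [0, 0, 0]
    - [0, 0, 0]
    - [0, 0, 0]
    - [0, 0, 0]
    - [0, 0, 0]
    - [0, 0, 0]
    - [0, 0, 0]
    - [0, 0, 0]
  rot:
    - [0, 0, 0]
    - [0, 0, 0]
    - [0, 0, 0]
    - [0, 0, 0]
    - [0, 0, 0]
    - [0, 0, 0]
    - [0, 0, 0]
    - [0, 0, 0]

```text
clock: 22.45
eef_pos: [585.2, -251.5, 360.3]
tcp_rot: [3.142, 0.0, 0.016]
contact_force: [0.2, -1.0, -0.3]
opening: 0.878
grasp_force: 0.0
```

Run:
```python
from h import *
w=r.grab_frame("wrist");t=r.grab_frame("side")
new=np.hstack([cv2.resize(w,(400,300)),cv2.resize(t[70:270,80:347],(400,300))])
a,b=cv2.imread("pics/w7.png"),cv2.imread("pics/w8.png")
for o in(a,b):
  d=cv2.absdiff(o,new).max(2);print((d[60:150,150:260]>25).sum(),(d[115:200,520:620]>25).sum(),d[115:200,520:620].max())
```

```text
422 25 38
1 0 20
```

The scoop is still, standing in the canister with its ball at about 185 mm. I'll hand in.

```bash
python3 -c "
from rig import r
print(r.sign_off())"
```

```text
the job is handed in; nothing more can be done
None
```

I handed the job in: the long scoop stands bowl down in the open steel canister, released and still, with its ball about 185 mm above the bench. The canister is upright and I never went near the short scoop. The sign-off gave no verdict.

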